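Unsnap the weight case and set the check weight on the scale

TASK

The check weight for the bench scale is shut in the small grey case that is bolted down on the bench. Press the snap tab at the front of the case inward, lift the lid while the tab is held in and swing the lid back past upright so that it stays open; go gently all along, the tab and the lid break if they are forced. Then take the brass weight out of the case and stand it upright in the middle of the scale's round pan; leave the other loose things on the bench alone.

Things in the scene. Friction and masses are not known exactly. Their poses are not given: they have to be found in the camera images.
- mount_plate: Aluminium plate 180 x 136 x 6 mm fixed on the bench, carrying the weight case. Origin: underside, below the case's middle. +x points from the case's front (snap tab) to its back (hinge), z up. The case is bolted in slots and stands up to 8 mm nearer or farther along the plate's x than nominal; this offset is not measured: feel for it. All 'nominal' points below share it.
- case_nominal (a point): Nominal centre of the case's underside, 6 mm above the bench (axes as the plate). Black tray: 47 mm to front and back, 45 mm to each side, rim 26 mm above the bench. Over it a grey box-shaped lid, 50 mm to the front, 47 to the back, 45 to each side, 26 to 78 mm above the bench, hinged at its lower rear edge.
- catch_nominal (a point): Nominal middle of the snap tab's pressing face, 46 mm above the bench. Grey ribbed pad 40 mm wide, 34 to 58 mm above the bench, face 22 mm in front of the lid's front wall. Press it to the plate's +x: a spring of 2 N to start plus 2 N per mm, stop at 6.8 mm (15 N). More than 22 N on tab, lid or case breaks it. It belongs to the lid; the finger's grip on the pressed pad lifts the lid (about 1 N).
- keeper_nominal (a point): Nominal middle of the black keeper bar, 23 mm above the bench (20 to 26), 6 to 10 mm behind the pad's face. The tab's barb lies under it and clears it at 3.2 mm of travel; while lifting keep the tab 4 to 6 mm in (10 to 14 N) until the pad has risen 15 mm. The pad then swings about the hinge, up and away to +x, so the press must follow it.
- hinge_nominal (a point): Nominal middle of the lid's hinge axis (along the plate's y), 50 mm behind the plate's origin, 26 mm above the bench, 122 mm behind the pad's face.
- lid (a joint): Opening angle of the lid, rad: 0 shut and snapped, 1.57 upright, 1.9 fully back at its stop (do not force it there). Stiff balanced hinge: the lid stays at any angle. Once unsnapped it can be swung by pushing its front lower edge (100 mm from the hinge; the tab's foot, 110 mm) up and to +x.
- check_weight_mid (a point): Centre (half-way up) of the brass check weight, standing upright in the case on a seat 20 mm above the bench. Cylinder of 40 mm diameter, 45 mm high in all with its small knob on top; the body (up to about 33 mm) can be gripped. The tray rim is 6 mm above its foot. About 0.3 kg. z is its axis.
- check_weight: The same brass check weight; origin at the middle of its underside.
- pan (a point): Centre of the top of the scale's round steel pan (96 mm across, 33 mm above the bench), fixed. The grey scale is 135 x 125 mm.
- gear: Bystander: steel gear lying flat, 44 mm across, 17 mm high; origin at its underside.
- flanged_bush: Bystander: bronze flanged bush, 44 mm across, 26 mm high; origin at its underside.
- small_weight: Bystander: smaller brass weight standing on the bench, 30 mm across, 34 mm high; origin at its underside. Not the one wanted.
- tape_roll: Bystander: black tape roll lying flat at the left, 64 mm across, 19 mm high.

How it is judged:
On the way, in this order (a step that is already met when the one before it is completed fails the run):
1. the lid has been unsnapped and swung back to upright or beyond (value of joint lid above 1.45 rad), for 0.2 s.
2. the check weight has been lifted clear of the tray (z of check_weight_mid in the frame of mount_plate above 0.07 m), for 0.1 s.
At the end, for the whole second after the job is handed in: The lid stands open (1.45 rad or more) and the check weight stands upright (within 0.1 rad) and at rest on the scale's pan, its axis within 20 mm of the pan's centre, released (value of joint lid above 1.45 rad and horizontal distance between check_weight_mid and pan below 0.02 m and z of check_weight_mid in the frame of pan between 0.018 and 0.028 m and angle between check_weight_mid's own z axis and vertical below 0.1 rad and linear speed of check_weight below 0.02 m/s); the robot touches nothing.
It fails at once if the case, its lid or its tab was pushed with more than 22 N (the tab breaks) (contact force between mount_plate and the fingers above 22 N or contact force between mount_plate and the arm above 22 N).
It fails at once if a bystander was moved by more than 30 mm (distance of any of gear, flanged_bush, small_weight, tape_roll from where it was at the start of the episode above 0.03 m).
It also fails if it takes over 72 s, if anything falls off the work surface, if the arm or the gripper's body presses on something with over 40 N, if the wrist force passes 120 N, or if a joint passes its speed limit or range.

ROBOT

A 6-joint arm with a two-finger parallel gripper is mounted at the origin on a cart in front of the work surface, level with it; the furniture and walls round the work are solid. World frame = base frame: x ahead of the robot, y to its left, z up, the work surface at z = 0. Lengths are in m, angles in rad, forces in N, time in s.
With the tool pointing down it reaches from about 0.4 to 0.825 m from the base axis. Payload 7 kg.
Tool frame: the origin (TCP) lies midway between the tips of the shut fingers; the grasp point (between the pads) lies hold_point_z behind it (hold_point_z is the distance from the TCP to the grasp point, in m); z points along the fingers, y is the line along which they close (so a half turn about z gives the same grasp; the last joint's range is limited). The gripper opens to 88 mm and grips with 3 to 60 N. Pads are 19 mm wide; open, the fingers measure 130 mm over their backs; the gripper's body (78 mm by 193 mm) begins 47 mm behind the grasp point.
Start: joints at [1.557, 0.359, 0.012, 0, -1.224, -0.288], TCP at [0.201, 0.644, 0.227] pointing down, gripper open.
Joint ranges: [-3.07, 3.07], [-1.43, 2.12], [-1.02, 1.25], [-3.03, 1.67], [-3.05, -0], [-3.03, 3.03]. Speed limits (rad/s): [2.39, 2.39, 3.01, 3.14, 3.14, 3.14].

INTERFACE

Orientations are given as [roll, pitch, yaw] about the fixed x, y, z axes, in that order (R = Rz(yaw) Ry(pitch) Rx(roll)).
In Python, from station import * gives the robot as it stands.
- The arm moves only by the tool apply_moves, never from a script. Its argument "steps" is a list of rows, each an object with "translation": the shift along the world's x, y, z scaled (see below), a list of three; "rotation": the turn, a rotation vector about the world's x, y, z scaled (see below), a list of three. A call has exactly 10 rows; each row is the pose to reach, as a shift and turn from the pose commanded when the call began; what a row does not reach only later rows make up. The controller multiplies each number of a shift by 250 mm and each number of a turn by 30 degrees. A row lasts 1/12 s, in which the tool goes at most 41.7 mm and 7.16 degrees, less where a joint would pass 70% of its speed; a pose out of reach is approached as far as the arm can. A call with a number of a shift or a turn outside -1 to 1 is refused whole. A call with a gripper value outside its range is refused whole. "jaw" is the closure, from -1 (fully open) to 1 (shut), so that 0 is half open, set as the call begins (left out, the last holds). The fingers move at their own pace and stop on an object; "newtons" is the grip in N (left out, the last holds). Time passes only in rows, so rows that repeat a pose let the fingers close, or fill a call up. It gives the time, the measured TCP pose, the force, the opening and the grip force at its end, in the units of the state.
- get_state(): the state, without advancing time (a new reading comes with each control period).
- grab_frame(name): name is "scene" or "top" or "wrist"; returns the picture (480x640x3 uint8, blue, green, red); there is no depth.
- camera_model(name): a dict with "fx", "fy", "cx", "cy" (pixels), "xyz" and "rotation" of the camera in the world. Camera axes: x right, y down, z forward; pixel columns grow to the right and rows downward; lengths in m; the calibration is good to about 2 mm. A picture is of the moment at which its call begins: read the wrist's pose just before it. camera_model takes no time and is no camera call; for the wrist camera it gives the pose at the moment of the call.
- job_done(): hands the job in; it is judged then, once.
The state is a dict: "t": time; "q": joint angles; "qd": joint speeds; "joint_efforts": joint torques, N m; "eef_pos": TCP position; "ee_rot": TCP orientation; "force": force on the tool from outside, world axes, zero at the start; "moment": the same for the moment, N m; "width": finger opening in m; "gripper_force": force on a finger pad.
Only numpy, scipy, OpenCV 4.12 (cv2) and the standard library are available. Lean on these libraries where they do the work, as an engineer would, in place of code of your own. Each camera call takes 0.05 s, during which the arm holds its last target. There are 200 camera calls.

## Working session

There is one attempt and no reset: what is moved stays moved. The work goes in short steps, Python scripts to look and compute and a tool call to move; the robot and the scene stay as the last step left them, time stands still between calls to the robot, and variables do not carry over. Pictures are saved under pics/ and viewed, at most 13 in all, crops included, and the job is handed in when it is done.

Besides the shell and the picture viewer there is one more tool, called after "Request:" by a JSON object that holds its "name" and its "arguments". apply_moves: Moves the arm, as the interface text tells. Shifts and turns lie within -1 to 1; 1 stands for 250 mm of shift or 30 degrees of turn. Its arguments: {"type":"object","properties":{"steps":{"type":"array"},"jaw":{"type":"number"},"newtons":{"type":"number"}},"required":["steps"]}

```bash
mkdir -p pics; ls; python3 - <<'E'
from station import *
import cv2
print(get_state())
for n in("scene","top"):
    cv2.imwrite(f"pics/{n}0.png",grab_frame(n)); print(n,camera_model(n))
print(camera_model("wrist"))
try: print(hold_point_z)
except Exception as e: print(e)
E
```

```text
pics
{'t': 0.0, 'q': array([ 1.55709434e+00,  3.59351638e-01,  1.10432728e-02, -3.50933262e-04,
       -1.22409666e+00, -2.88102376e-01]), 'qd': array([ 2.61906897e-03, -5.56977314e-05,  7.09842637e-04,  3.30705486e-04,
       -1.17347175e-03, -9.64876653e-05]), 'joint_efforts': array([ 8.45148634e-05, -5.82722747e+01,  2.93042600e+01,  6.99670047e+00,
        6.81356833e-03, -1.50049505e-04]), 'eef_pos': array([0.20051793, 0.64400649, 0.22563856]), 'ee_rot': array([ 3.13995651e+00, -1.40826263e-04, -3.01923757e-01]), 'force': array([-0.55660252, -0.41402494,  0.12271837]), 'moment': array([-0.00620774, -0.00842097, -0.01329189]), 'gripper_force': 0.0, 'width': 0.08781326429725353}
scene {'fx': 537.4327618088906, 'fy': 537.4327618088906, 'cx': 318.3014602735878, 'cy': 245.27697745416265, 'xyz': array([-0.03692014,  0.58321617,  0.58339212]), 'rotation': array([-2.13320536,  0.013859  , -2.33711688])}
top {'fx': 602.4502421458029, 'fy': 602.4502421458029, 'cx': 311.8785357326692, 'cy': 239.73649208657278, 'xyz': array([0.47185001, 0.02491883, 1.08412077]), 'rotation': array([-3.06803958,  0.00633514, -1.56117992])}
{'fx': 360.30917629427796, 'fy': 360.30917629427796, 'cx': 323.040402432321, 'cy': 241.91186875883585, 'xyz': array([0.27936444, 0.62032811, 0.38493898]), 'rotation': array([ 2.83597102e+00, -1.92082374e-03, -1.87289211e+00])}
0.0188
```

View pics/top0.png

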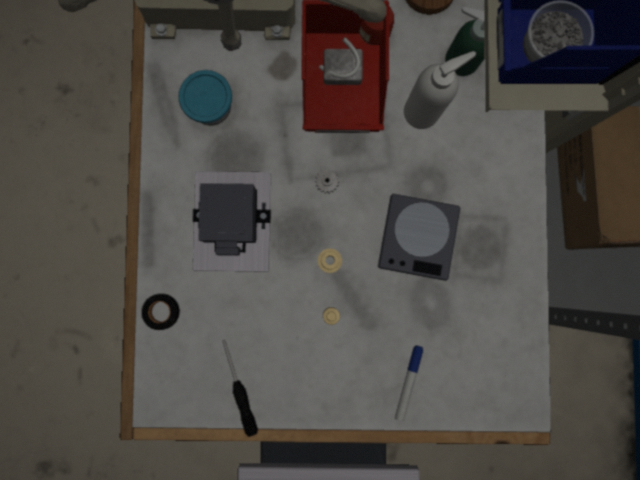

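View pics/scene0.png

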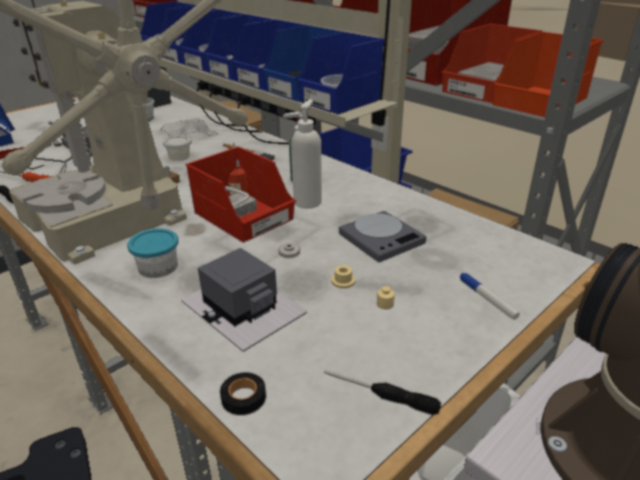

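The top view shows the plate at about (193–271, 172–271), with the case tab towards the robot (image down, about (228,249)). The scale pan is at about (422,230). The scene view agrees: lid shut, tab facing the robot, bystanders to the right of the case.

```bash
cat > h.py <<'E'
from station import *
import numpy as np, cv2
from scipy.spatial.transform import Rotation as R
def ray(cm,uv,z):
    d=R.from_euler('xyz',cm['rotation']).as_matrix()@np.array([(uv[0]-cm['cx'])/cm['fx'],(uv[1]-cm['cy'])/cm['fy'],1])
    return cm['xyz']+d*(z-cm['xyz'][2])/d[2]
def px(cm,p):
    v=R.from_euler('xyz',cm['rotation']).as_matrix().T@(np.array(p)-cm['xyz'])
    return np.array([cm['fx']*v[0]/v[2]+cm['cx'],cm['fy']*v[1]/v[2]+cm['cy']])
E
python3 - <<'E'
from h import *
c=camera_model("top"); s=camera_model("scene")
for uv in [(195,172),(270,172),(271,271),(193,271)]: print(uv,ray(c,uv,.006).round(4))
print('pan',ray(c,(422,230),.033), ray(s,(379,226),.033))
for uv in [(200,184),(256,184),(256,242),(199,241)]: print('lid',ray(c,uv,.078).round(4))
for uv in [(183,300),(243,343),(305,312)]: print('sc',ray(s,uv,.006).round(4))
im=cv2.imread('pics/top0.png')
g=im[160:285,180:285]; cv2.imwrite('pics/c.png',cv2.resize(g,None,fx=5.5,fy=4.8*5.5/5.5,interpolation=cv2.INTER_CUBIC))
E
```

```text
(195, 172) [0.6723 0.2454 0.006 ]
(270, 172) [0.6735 0.1095 0.006 ]
(271, 271) [0.4945 0.1051 0.006 ]
(193, 271) [0.4932 0.2447 0.006 ]
pan [ 0.56807962 -0.16017327  0.033     ] [ 0.56300476 -0.15472856  0.033     ]
lid [0.6385 0.2218 0.078 ]
lid [0.6393 0.1272 0.078 ]
lid [0.5413 0.1256 0.078 ]
lid [0.5421 0.2212 0.078 ]
sc [0.6671 0.2443 0.006 ]
sc [0.5054 0.2363 0.006 ]
sc [0.4927 0.1156 0.006 ]
```

Request:
{"name": "apply_moves", "arguments": {"steps": [{"translation": [0.05,-0.09,0],"rotation": [0,0,-0.1]},{"translation": [0.1,-0.19,0],"rotation": [0,0,-0.2]},{"translation": [0.15,-0.28,0],"rotation": [0,0,-0.3]},{"translation": [0.2,-0.38,0],"rotation": [0,0,-0.4]},{"translation": [0.25,-0.47,0],"rotation": [0,0,-0.5]},{"translation": [0.3,-0.56,0],"rotation": [0,0,-0.6]},{"translation": [0.35,-0.66,0],"rotation": [0,0,-0.7]},{"translation": [0.4,-0.75,0],"rotation": [0,0,-0.8]},{"translation": [0.45,-0.85,0],"rotation": [0,0,-0.9]},{"translation": [0.5,-0.94,0],"rotation": [0,0,-1]}], "jaw": 1, "newtons": 20}}

```text
t: 0.93
eef_pos: [0.3259, 0.4078, 0.2263]
ee_rot: [3.141, -0.0, -0.828]
force: [0.2, 0.0, -0.1]
width: 0.0262
gripper_force: 0.0
```

Request:
{"name": "apply_moves", "arguments": {"steps": [{"translation": [0.05,-0.09,0],"rotation": [0,0,-0.1]},{"translation": [0.1,-0.19,0],"rotation": [0,0,-0.2]},{"translation": [0.15,-0.28,0],"rotation": [0,0,-0.3]},{"translation": [0.2,-0.38,0],"rotation": [0,0,-0.4]},{"translation": [0.25,-0.47,0],"rotation": [0,0,-0.5]},{"translation": [0.3,-0.56,0],"rotation": [0,0,-0.6]},{"translation": [0.35,-0.66,0],"rotation": [0,0,-0.7]},{"translation": [0.4,-0.75,0],"rotation": [0,0,-0.8]},{"translation": [0.45,-0.85,0],"rotation": [0,0,-0.9]},{"translation": [0.5,-0.94,0],"rotation": [0,0,-1]}]}}

```text
t: 1.77
eef_pos: [0.4508, 0.1729, 0.2264]
ee_rot: [3.141, -0.0, -1.352]
force: [0.8, 0.9, -0.8]
width: 0.0002
gripper_force: 0.0
```

Request:
{"name": "apply_moves", "arguments": {"steps": [{"translation": [0,0,0],"rotation": [0,0,-0.1]},{"translation": [0,0,0],"rotation": [0,0,-0.2]},{"translation": [0,0,0],"rotation": [0,0,-0.3]},{"translation": [0,0,0],"rotation": [0,0,-0.4]},{"translation": [0,0,0],"rotation": [0,0,-0.5]},{"translation": [0,0,0],"rotation": [0,0,-0.6]},{"translation": [0,0,0],"rotation": [0,0,-0.7]},{"translation": [0,0,0],"rotation": [0,0,-0.8]},{"translation": [0,0,0],"rotation": [0,0,-0.9]},{"translation": [0,0,0],"rotation": [0,0,-1]}]}}

```text
t: 2.6
eef_pos: [0.4504, 0.1743, 0.2263]
ee_rot: [3.141, -0.0, -1.875]
force: [-0.1, -0.7, -0.8]
width: -0.0
gripper_force: 0.0
```

Request:
{"name": "apply_moves", "arguments": {"steps": [{"translation": [0,0,0],"rotation": [0,0,-0.1]},{"translation": [0,0,0],"rotation": [0,0,-0.2]},{"translation": [0,0,0],"rotation": [0,0,-0.3]},{"translation": [0,0,0],"rotation": [0,0,-0.4]},{"translation": [0,0,0],"rotation": [0,0,-0.5]},{"translation": [0,0,0],"rotation": [0,0,-0.6]},{"translation": [0,0,0],"rotation": [0,0,-0.7]},{"translation": [0,0,0],"rotation": [0,0,-0.8]},{"translation": [0,0,0],"rotation": [0,0,-0.9]},{"translation": [0,0,0],"rotation": [0,0,-1]}]}}

```text
t: 3.43
eef_pos: [0.4504, 0.1743, 0.2263]
ee_rot: [3.141, -0.001, -2.399]
force: [-0.3, 0.6, 0.0]
width: 0.0004
gripper_force: 0.0
```

Request:
{"name": "apply_moves", "arguments": {"steps": [{"translation": [0,0,0],"rotation": [0,0,-0.1]},{"translation": [0,0,0],"rotation": [0,0,-0.2]},{"translation": [0,0,0],"rotation": [0,0,-0.3]},{"translation": [0,0,0],"rotation": [0,0,-0.4]},{"translation": [0,0,0],"rotation": [0,0,-0.5]},{"translation": [0,0,0],"rotation": [0,0,-0.6]},{"translation": [0,0,0],"rotation": [0,0,-0.7]},{"translation": [0,0,0],"rotation": [0,0,-0.8]},{"translation": [0,0,0],"rotation": [0,0,-0.9]},{"translation": [0,0,0],"rotation": [0,0,-1]}]}}

```text
t: 4.27
eef_pos: [0.4504, 0.1743, 0.2263]
ee_rot: [-3.141, -0.001, -2.923]
force: [0.4, -0.9, -0.0]
width: 0.0003
gripper_force: 0.0
```

Request:
{"name": "apply_moves", "arguments": {"steps": [{"translation": [0,0,0],"rotation": [0,0,-0.1]},{"translation": [0,0,0],"rotation": [0,0,-0.2]},{"translation": [0,0,0],"rotation": [0,0,-0.3]},{"translation": [0,0,0],"rotation": [0,0,-0.4]},{"translation": [0,0,0],"rotation": [0,0,-0.4]},{"translation": [0,0,0],"rotation": [0,0,-0.4]},{"translation": [0,0,0],"rotation": [0,0,-0.4]},{"translation": [0,0,0],"rotation": [0,0,-0.4]},{"translation": [0,0,0],"rotation": [0,0,-0.4]},{"translation": [0,0,0],"rotation": [0,0,-0.4]}]}}

```text
t: 5.1
eef_pos: [0.4506, 0.1745, 0.2265]
ee_rot: [-3.142, -0.0, -3.129]
force: [1.1, -0.8, -0.9]
width: 0.0005
gripper_force: 0.0
```

```bash
python3 - <<'E'
from h import *
print(get_state()); c=camera_model("wrist"); print(c); cv2.imwrite('pics/w1.png',grab_frame('wrist'))
for n,p in dict(plateFL=(.493,.245,.006),plateBR=(.673,.108,.006),pad=(.52,.175,.046)).items(): print(n,px(c,p))
E
```

```text
{'t': 5.1, 'q': array([ 7.77522981e-01,  3.84558933e-02, -3.96584315e-01,  2.51649479e-05,
       -1.13580507e+00, -2.33545893e+00]), 'qd': array([ 0.00060848, -0.00040959,  0.00098022,  0.0015048 ,  0.00037556,
       -0.00250721]), 'joint_efforts': array([-8.57712130e-04, -3.13479745e+01,  2.81775963e+01,  6.64702490e+00,
       -8.38066894e-02,  1.28933124e-02]), 'eef_pos': array([0.45064003, 0.17445045, 0.22653583]), 'ee_rot': array([-3.14154229e+00, -1.95285122e-05, -3.12872167e+00]), 'force': array([ 1.12739956, -0.802079  , -0.85591196]), 'moment': array([ 0.03612943, -0.18975713, -0.05661608]), 'gripper_force': 0.0, 'width': 0.0004949136739764255}
{'fx': 360.30917629427796, 'fy': 360.30917629427796, 'cx': 323.040402432321, 'cy': 241.91186875883585, 'xyz': array([0.36913298, 0.17381599, 0.38575575]), 'rotation': array([2.83506308e+00, 5.70182508e-04, 1.58344674e+00])}
plateFL [385.99269551 245.8445601 ]
plateBR [267.87441345 380.37225329]
pad [322.52268889 282.20562646]
```

View pics/w1.png

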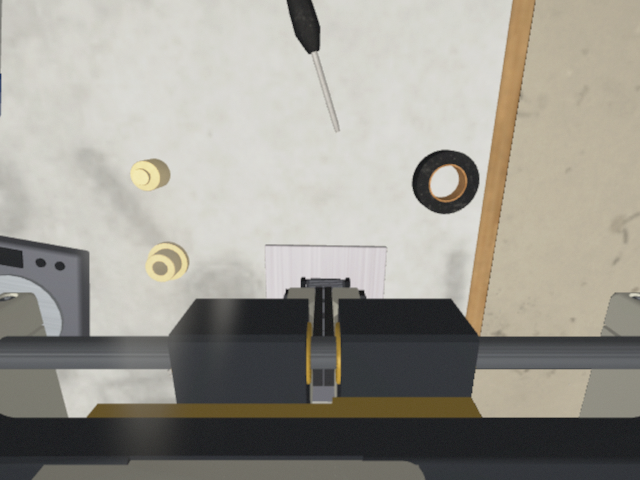

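The wrist view shows the plate's front edge at row 245 (columns 265–386) and the pad at columns 303–349. That puts the case middle at y≈0.177, with the plate nearly square to the world axes.

Request:
{"name": "apply_moves", "arguments": {"steps": [{"translation": [0,0,-0.05],"rotation": [0,-0.08,0]},{"translation": [0.01,0,-0.1],"rotation": [0,-0.17,0]},{"translation": [0.02,0,-0.16],"rotation": [0,-0.25,0]},{"translation": [0.03,0.01,-0.22],"rotation": [0,-0.33,0]},{"translation": [0.04,0.01,-0.29],"rotation": [0,-0.42,0]},{"translation": [0.05,0.01,-0.36],"rotation": [0,-0.5,0]},{"translation": [0.06,0.01,-0.42],"rotation": [0,-0.6,0]},{"translation": [0.07,0.01,-0.48],"rotation": [0,-0.7,0]},{"translation": [0.08,0.01,-0.54],"rotation": [0,-0.8,0]},{"translation": [0.08,0.01,-0.58],"rotation": [0,-0.83,0]}]}}

```text
t: 5.98
eef_pos: [0.4859, 0.1679, 0.1179]
ee_rot: [3.137, 0.365, -3.11]
force: [-0.2, -1.2, -1.0]
width: -0.0
gripper_force: 0.0
```

Request:
{"name": "apply_moves", "arguments": {"steps": [{"translation": [0,0,-0.03],"rotation": [0,0,0]},{"translation": [0,0,-0.06],"rotation": [0,0,0]},{"translation": [0,0,-0.09],"rotation": [0,0,0]},{"translation": [0.01,0,-0.12],"rotation": [0,0,0]},{"translation": [0.02,0,-0.14],"rotation": [0,0,0]},{"translation": [0.04,0,-0.16],"rotation": [0,0,0]},{"translation": [0.05,0,-0.16],"rotation": [0,0,0]},{"translation": [0.06,0,-0.16],"rotation": [0,0,0]},{"translation": [0.06,0,-0.16],"rotation": [0,0,0]},{"translation": [0.06,0,-0.16],"rotation": [0,0,0]}]}}

```text
t: 6.82
eef_pos: [0.5033, 0.1639, 0.0894]
ee_rot: [3.135, 0.338, -3.107]
force: [0.1, -0.5, -0.2]
width: 0.0006
gripper_force: 0.0
```

```bash
python3 - <<'E'
from h import *
s=get_state(); print(s['eef_pos'],s['ee_rot'],s['force'],s['moment'])
im=grab_frame('scene'); c=camera_model('scene')
print(px(c,(.52,.177,.046)))
cv2.imwrite('pics/s2.png',cv2.resize(im[180:400,120:400],None,fx=2.7,fy=2.7,interpolation=cv2.INTER_CUBIC))
E
```

```text
[0.50328962 0.16394358 0.08935993] [ 3.1350678   0.33760355 -3.10660825] [ 0.06064539 -0.54021563 -0.21201375] [-0.0046942   0.9498487   0.02242436]
[264.8073723  302.13259844]
```

View pics/s2.png

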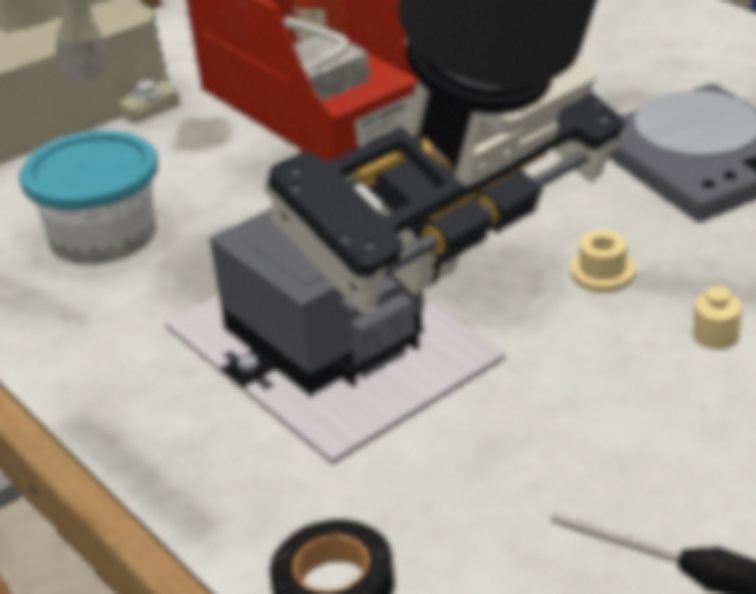

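The picture shows the gripper stopped short: that tilt is out of reach there (hand above the tab, nothing touched). I'll go back up to a vertical tool.

Request:
{"name": "apply_moves", "arguments": {"steps": [{"translation": [-0.06,0,0.3],"rotation": [0,0.1,0]},{"translation": [-0.08,0,0.3],"rotation": [0,0.2,0]},{"translation": [-0.08,0,0.3],"rotation": [0,0.3,0]},{"translation": [-0.08,0,0.3],"rotation": [0,0.5,0]},{"translation": [-0.08,0,0.3],"rotation": [0,0.65,0]},{"translation": [-0.08,0,0.3],"rotation": [0,0.8,0]},{"translation": [-0.08,0,0.3],"rotation": [0,0.83,0]},{"translation": [-0.08,0,0.3],"rotation": [0,0.83,0]},{"translation": [-0.08,0,0.3],"rotation": [0,0.83,0]},{"translation": [-0.08,0,0.3],"rotation": [0,0.83,0]}]}}

```text
t: 7.7
eef_pos: [0.4822, 0.1636, 0.164]
ee_rot: [3.121, -0.096, -3.108]
force: [-0.3, 0.6, -0.9]
width: 0.0006
gripper_force: 0.0
```

```bash
python3 - <<'E'
from h import *
s=get_state(); print(s['eef_pos'],s['ee_rot'],s['force'],s['q'])
E
```

```text
[0.48224247 0.16360576 0.16395305] [ 3.12087721 -0.09638611 -3.10791071] [-0.27273764  0.57470738 -0.94595495] [ 0.65422476  0.1938414  -0.33904308 -0.08154167 -1.10570577 -2.15327849]
```

Request:
{"name": "apply_moves", "arguments": {"steps": [{"translation": [0.01,0.01,-0.05],"rotation": [0,-0.05,0]},{"translation": [0.01,0.02,-0.1],"rotation": [-0.01,-0.1,-0.01]},{"translation": [0.01,0.03,-0.16],"rotation": [-0.02,-0.15,-0.02]},{"translation": [0.01,0.04,-0.22],"rotation": [-0.03,-0.2,-0.03]},{"translation": [0.01,0.05,-0.28],"rotation": [-0.04,-0.25,-0.04]},{"translation": [0.01,0.054,-0.34],"rotation": [-0.04,-0.3,-0.04]},{"translation": [0.01,0.054,-0.4],"rotation": [-0.04,-0.35,-0.04]},{"translation": [0.01,0.054,-0.45],"rotation": [-0.04,-0.35,-0.04]},{"translation": [0.01,0.054,-0.48],"rotation": [-0.04,-0.35,-0.04]},{"translation": [0.01,0.054,-0.48],"rotation": [-0.04,-0.35,-0.04]}]}}

```text
t: 8.53
eef_pos: [0.4843, 0.1771, 0.0434]
ee_rot: [-3.137, 0.085, -3.128]
force: [0.5, -0.1, -0.1]
width: 0.0003
gripper_force: 0.0
```

```bash
python3 - <<'E'
from h import *
s=get_state(); print(s['eef_pos'],s['ee_rot'],s['force'],s['q'])
E
```

```text
[0.48425298 0.17708023 0.04337411] [-3.13673197  0.08460581 -3.12791209] [ 0.54106395 -0.10990409 -0.06055076] [ 0.77859798  0.2598801  -0.67511547  0.11324591 -0.58100351 -2.42891211]
```

Request:
{"name": "apply_moves", "arguments": {"steps": [{"translation": [0.006,0,0],"rotation": [0,0,0]},{"translation": [0.012,0,0],"rotation": [0,0,0]},{"translation": [0.018,0,0],"rotation": [0,0,0]},{"translation": [0.024,0,0],"rotation": [0,0,0]},{"translation": [0.03,0,0],"rotation": [0,0,0]},{"translation": [0.036,0,0],"rotation": [0,0,0]},{"translation": [0.042,0,0],"rotation": [0,0,0]},{"translation": [0.048,0,0],"rotation": [0,0,0]},{"translation": [0.052,0,0],"rotation": [0,0,0]},{"translation": [0.056,0,0],"rotation": [0,0,0]}]}}

```text
t: 9.37
eef_pos: [0.4998, 0.1776, 0.0443]
ee_rot: [-3.138, 0.086, -3.129]
force: [0.1, -0.2, -0.7]
width: 0.0009
gripper_force: 0.0
```

Request:
{"name": "apply_moves", "arguments": {"steps": [{"translation": [0.002,0,0],"rotation": [0,0,0]},{"translation": [0.004,0,0],"rotation": [0,0,0]},{"translation": [0.006,0,0],"rotation": [0,0,0]},{"translation": [0.008,0,0],"rotation": [0,0,0]},{"translation": [0.01,0,0],"rotation": [0,0,0]},{"translation": [0.012,0,0],"rotation": [0,0,0]},{"translation": [0.014,0,0],"rotation": [0,0,0]},{"translation": [0.016,0,0],"rotation": [0,0,0]},{"translation": [0.016,0,0],"rotation": [0,0,0]},{"translation": [0.016,0,0],"rotation": [0,0,0]}]}}

```text
t: 10.2
eef_pos: [0.5037, 0.1777, 0.0443]
ee_rot: [-3.138, 0.086, -3.129]
force: [-0.5, 1.0, 0.4]
width: 0.0007
gripper_force: 0.0
```

Request:
{"name": "apply_moves", "arguments": {"steps": [{"translation": [0.002,0,0],"rotation": [0,0,0]},{"translation": [0.004,0,0],"rotation": [0,0,0]},{"translation": [0.006,0,0],"rotation": [0,0,0]},{"translation": [0.008,0,0],"rotation": [0,0,0]},{"translation": [0.01,0,0],"rotation": [0,0,0]},{"translation": [0.012,0,0],"rotation": [0,0,0]},{"translation": [0.014,0,0],"rotation": [0,0,0]},{"translation": [0.016,0,0],"rotation": [0,0,0]},{"translation": [0.016,0,0],"rotation": [0,0,0]},{"translation": [0.016,0,0],"rotation": [0,0,0]}]}}

```text
t: 11.03
eef_pos: [0.5077, 0.1777, 0.0443]
ee_rot: [-3.138, 0.086, -3.129]
force: [-0.1, -0.2, -0.2]
width: 0.0005
gripper_force: 0.0
```

Request:
{"name": "apply_moves", "arguments": {"steps": [{"translation": [0.002,0,0],"rotation": [0,0,0]},{"translation": [0.004,0,0],"rotation": [0,0,0]},{"translation": [0.006,0,0],"rotation": [0,0,0]},{"translation": [0.008,0,0],"rotation": [0,0,0]},{"translation": [0.01,0,0],"rotation": [0,0,0]},{"translation": [0.012,0,0],"rotation": [0,0,0]},{"translation": [0.014,0,0],"rotation": [0,0,0]},{"translation": [0.016,0,0],"rotation": [0,0,0]},{"translation": [0.016,0,0],"rotation": [0,0,0]},{"translation": [0.016,0,0],"rotation": [0,0,0]}]}}

```text
t: 11.87
eef_pos: [0.5113, 0.1776, 0.0442]
ee_rot: [-3.138, 0.085, -3.129]
force: [-4.3, 0.7, 2.9]
width: 0.0003
gripper_force: 2.5
```

Request:
{"name": "apply_moves", "arguments": {"steps": [{"translation": [0.002,0,0],"rotation": [0,0,0]},{"translation": [0.004,0,0],"rotation": [0,0,0]},{"translation": [0.006,0,0],"rotation": [0,0,0]},{"translation": [0.008,0,0],"rotation": [0,0,0]},{"translation": [0.01,0,0],"rotation": [0,0,0]},{"translation": [0.012,0,0],"rotation": [0,0,0]},{"translation": [0.014,0,0],"rotation": [0,0,0]},{"translation": [0.016,0,0],"rotation": [0,0,0]},{"translation": [0.016,0,0],"rotation": [0,0,0]},{"translation": [0.016,0,0],"rotation": [0,0,0]}]}}

```text
t: 12.7
eef_pos: [0.5144, 0.1773, 0.0441]
ee_rot: [-3.137, 0.084, -3.129]
force: [-10.5, 3.4, 6.9]
width: 0.0003
gripper_force: 5.4
```

Request:
{"name": "apply_moves", "arguments": {"steps": [{"translation": [0.003,0,0.0056],"rotation": [0,0,0]},{"translation": [0.004,0,0.0112],"rotation": [0,0,0]},{"translation": [0.005,0,0.0168],"rotation": [0,0,0]},{"translation": [0.0062,0,0.0224],"rotation": [0,0,0]},{"translation": [0.0074,0,0.028],"rotation": [0,0,0]},{"translation": [0.0087,0,0.0336],"rotation": [0,0,0]},{"translation": [0.01,0,0.0392],"rotation": [0,0,0]},{"translation": [0.0114,0,0.0448],"rotation": [0,0,0]},{"translation": [0.0129,0,0.0504],"rotation": [0,0,0]},{"translation": [0.0145,0,0.0556],"rotation": [0,0,0]}]}}

```text
t: 13.53
eef_pos: [0.5177, 0.1773, 0.0575]
ee_rot: [-3.137, 0.083, -3.13]
force: [-10.5, 4.3, 2.2]
width: 0.0007
gripper_force: 5.0
```

```bash
python3 - <<'E'
from h import *
s=get_state(); print(s['eef_pos'],s['ee_rot'],s['force'],s['moment'])
im=grab_frame('scene')
cv2.imwrite('pics/s3.png',cv2.resize(im[220:360,160:340],None,fx=4,fy=4,interpolation=cv2.INTER_CUBIC))
E
```

```text
[0.51768002 0.17732968 0.05753748] [-3.13720945  0.08328577 -3.12959658] [-10.48849848   4.29780932   2.21809752] [1.4644797  3.64491797 0.07983545]
```

View pics/s3.png

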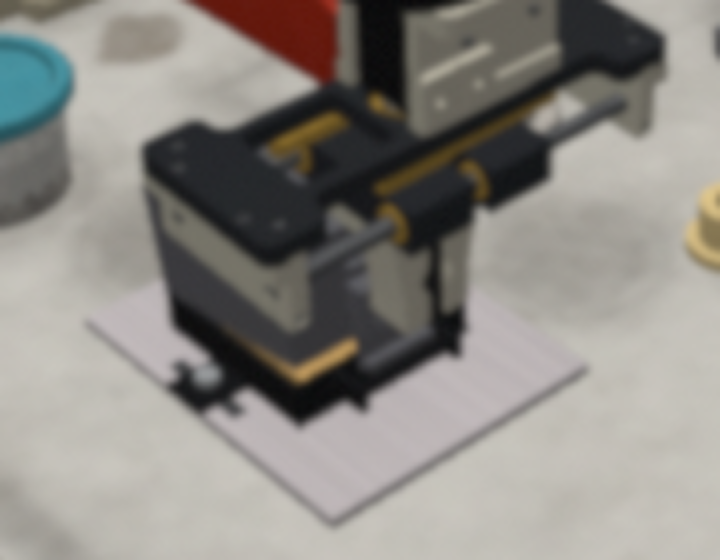

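The lid is open by about 0.12 rad: the crop shows the gap with the brass-coloured inside at about (300,375). The press is steady at about 10 N, so I keep following the arc.

```bash
cat > arc.py <<'E'
import numpy as np,sys,json
# args: th0 th1 p0 p1 [b]
t0,t1,p0,p1=map(float,sys.argv[1:5]); b=19
def c(t,p): a=122-p; return np.array([-a*np.cos(t)+b*np.sin(t), a*np.sin(t)+b*np.cos(t)])
for k in range(1,11):
    f=k/10; d=(c(t0+(t1-t0)*f,p0+(p1-p0)*f)-c(t0,p0))/250
    print([round(float(d[0]),4),0,round(float(d[1]),4)])
E
python3 arc.py .12 .3 4.7 4.2; echo; python3 arc.py .3 .55 4.2 3.7
```

```text
[0.0022, 0, 0.0082]
[0.0046, 0, 0.0164]
[0.0072, 0, 0.0246]
[0.0099, 0, 0.0327]
[0.0127, 0, 0.0407]
[0.0157, 0, 0.0487]
[0.0188, 0, 0.0567]
[0.0221, 0, 0.0646]
[0.0255, 0, 0.0724]
[0.029, 0, 0.0802]

[0.0052, 0, 0.0107]
[0.0107, 0, 0.0212]
[0.0165, 0, 0.0317]
[0.0226, 0, 0.042]
[0.0288, 0, 0.0521]
[0.0354, 0, 0.0621]
[0.0422, 0, 0.0719]
[0.0492, 0, 0.0815]
[0.0565, 0, 0.091]
[0.064, 0, 0.1003]
```

Request:
{"name": "apply_moves", "arguments": {"steps": [{"translation": [0.002,0,0.008],"rotation": [0,0,0]},{"translation": [0.005,0,0.016],"rotation": [0,0,0]},{"translation": [0.007,0,0.025],"rotation": [0,0,0]},{"translation": [0.01,0,0.033],"rotation": [0,0,0]},{"translation": [0.013,0,0.041],"rotation": [0,0,0]},{"translation": [0.016,0,0.049],"rotation": [0,0,0]},{"translation": [0.019,0,0.057],"rotation": [0,0,0]},{"translation": [0.022,0,0.065],"rotation": [0,0,0]},{"translation": [0.0255,0,0.072],"rotation": [0,0,0]},{"translation": [0.029,0,0.08],"rotation": [0,0,0]}]}}

```text
t: 14.42
eef_pos: [0.5254, 0.1774, 0.0778]
ee_rot: [-3.137, 0.084, -3.129]
force: [-8.8, 2.6, 4.0]
width: 0.0005
gripper_force: 4.3
```

Request:
{"name": "apply_moves", "arguments": {"steps": [{"translation": [0.005,0,0.011],"rotation": [0,0,0]},{"translation": [0.011,0,0.021],"rotation": [0,0,0]},{"translation": [0.0165,0,0.032],"rotation": [0,0,0]},{"translation": [0.0225,0,0.042],"rotation": [0,0,0]},{"translation": [0.029,0,0.052],"rotation": [0,0,0]},{"translation": [0.0355,0,0.062],"rotation": [0,0,0]},{"translation": [0.042,0,0.072],"rotation": [0,0,0]},{"translation": [0.049,0,0.0815],"rotation": [0,0,0]},{"translation": [0.0565,0,0.091],"rotation": [0,0,0]},{"translation": [0.064,0,0.1],"rotation": [0,0,0]}]}}

```text
t: 15.25
eef_pos: [0.5419, 0.1774, 0.1032]
ee_rot: [-3.138, 0.085, -3.129]
force: [-6.0, 0.9, 3.2]
width: 0.0004
gripper_force: 3.8
```

```bash
python3 arc.py .55 .8 3.7 3.2; echo; python3 arc.py .8 1.05 3.2 2.7; echo;  python3 arc.py 1.05 1.3 2.7 2.2; echo; python3 arc.py 1.3 1.5 2.2 1.4;echo; python3 arc.py 1.5 1.62 1.4 .6; python3 - <<'E'
from h import *
s=get_state(); print(s['eef_pos'],s['ee_rot'],s['force'],s['q'])
im=grab_frame('scene')
cv2.imwrite('pics/s4.png',cv2.resize(im[180:360,160:360],None,fx=3,fy=3,interpolation=cv2.INTER_CUBIC))
E
```

```text
[0.0077, 0, 0.0091]
[0.0157, 0, 0.018]
[0.0239, 0, 0.0267]
[0.0323, 0, 0.0352]
[0.041, 0, 0.0435]
[0.0498, 0, 0.0516]
[0.0589, 0, 0.0595]
[0.0681, 0, 0.0671]
[0.0775, 0, 0.0745]
[0.0871, 0, 0.0817]

[0.0098, 0, 0.0069]
[0.0198, 0, 0.0136]
[0.0299, 0, 0.0201]
[0.0402, 0, 0.0263]
[0.0507, 0, 0.0322]
[0.0613, 0, 0.0379]
[0.072, 0, 0.0433]
[0.0829, 0, 0.0484]
[0.0939, 0, 0.0533]
[0.105, 0, 0.0579]

[0.0113, 0, 0.0043]
[0.0226, 0, 0.0084]
[0.0341, 0, 0.0121]
[0.0456, 0, 0.0156]
[0.0573, 0, 0.0188]
[0.069, 0, 0.0217]
[0.0808, 0, 0.0243]
[0.0927, 0, 0.0266]
[0.1046, 0, 0.0286]
[0.1166, 0, 0.0303]

[0.0096, 0, 0.0013]
[0.0192, 0, 0.0024]
[0.0288, 0, 0.0034]
[0.0385, 0, 0.0041]
[0.0481, 0, 0.0047]
[0.0578, 0, 0.005]
[0.0675, 0, 0.0052]
[0.0772, 0, 0.0051]
[0.0869, 0, 0.0049]
[0.0966, 0, 0.0045]

[0.0058, 0, -0.0002]
[0.0116, 0, -0.0005]
[0.0175, 0, -0.0009]
[0.0233, 0, -0.0013]
[0.0291, 0, -0.0018]
[0.0349, 0, -0.0023]
[0.0407, 0, -0.003]
[0.0465, 0, -0.0037]
[0.0523, 0, -0.0045]
[0.0581, 0, -0.0053]
[0.54190554 0.17741036 0.10323235] [-3.13751593  0.08472407 -3.12920126] [-6.03203323  0.93622877  3.18350133] [ 0.69849948  0.2559008  -0.48366411  0.08164496 -0.76986472 -2.31397074]
```

View pics/s4.png

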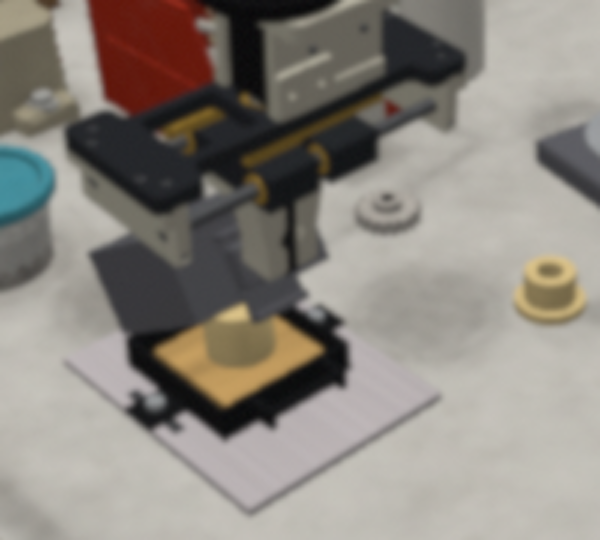

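The crop shows the lid open by about 0.55 rad, the finger holding on the pad, and the weight standing in the tray.

Request:
{"name": "apply_moves", "arguments": {"steps": [{"translation": [0.008,0,0.009],"rotation": [0,0,0]},{"translation": [0.016,0,0.018],"rotation": [0,0,0]},{"translation": [0.024,0,0.0265],"rotation": [0,0,0]},{"translation": [0.0325,0,0.035],"rotation": [0,0,0]},{"translation": [0.041,0,0.043],"rotation": [0,0,0]},{"translation": [0.05,0,0.051],"rotation": [0,0,0]},{"translation": [0.059,0,0.059],"rotation": [0,0,0]},{"translation": [0.068,0,0.0665],"rotation": [0,0,0]},{"translation": [0.0775,0,0.074],"rotation": [0,0,0]},{"translation": [0.087,0,0.081],"rotation": [0,0,0]}]}}

```text
t: 16.13
eef_pos: [0.5643, 0.1775, 0.1239]
ee_rot: [-3.138, 0.086, -3.129]
force: [-4.9, 0.0, 5.3]
width: 0.0005
gripper_force: 3.5
```

Request:
{"name": "apply_moves", "arguments": {"steps": [{"translation": [0.01,0,0.007],"rotation": [0,0,0]},{"translation": [0.02,0,0.0135],"rotation": [0,0,0]},{"translation": [0.03,0,0.02],"rotation": [0,0,0]},{"translation": [0.04,0,0.026],"rotation": [0,0,0]},{"translation": [0.0505,0,0.032],"rotation": [0,0,0]},{"translation": [0.061,0,0.038],"rotation": [0,0,0]},{"translation": [0.072,0,0.043],"rotation": [0,0,0]},{"translation": [0.083,0,0.0485],"rotation": [0,0,0]},{"translation": [0.094,0,0.053],"rotation": [0,0,0]},{"translation": [0.105,0,0.058],"rotation": [0,0,0]}]}}

```text
t: 16.97
eef_pos: [0.5911, 0.1775, 0.1388]
ee_rot: [-3.138, 0.087, -3.129]
force: [-2.8, -0.3, 5.5]
width: 0.0006
gripper_force: 3.0
```

Request:
{"name": "apply_moves", "arguments": {"steps": [{"translation": [0.011,0,0.004],"rotation": [0,0,0]},{"translation": [0.0225,0,0.008],"rotation": [0,0,0]},{"translation": [0.034,0,0.012],"rotation": [0,0,0]},{"translation": [0.0455,0,0.0155],"rotation": [0,0,0]},{"translation": [0.057,0,0.019],"rotation": [0,0,0]},{"translation": [0.069,0,0.0215],"rotation": [0,0,0]},{"translation": [0.081,0,0.024],"rotation": [0,0,0]},{"translation": [0.0925,0,0.0265],"rotation": [0,0,0]},{"translation": [0.1045,0,0.0285],"rotation": [0,0,0]},{"translation": [0.1165,0,0.03],"rotation": [0,0,0]}]}}

```text
t: 17.8
eef_pos: [0.6206, 0.1775, 0.1462]
ee_rot: [-3.138, 0.087, -3.129]
force: [-1.8, -2.2, 4.7]
width: 0.0008
gripper_force: 2.6
```

Request:
{"name": "apply_moves", "arguments": {"steps": [{"translation": [0.0095,0,0.001],"rotation": [0,0,0]},{"translation": [0.019,0,0.002],"rotation": [0,0,0]},{"translation": [0.029,0,0.003],"rotation": [0,0,0]},{"translation": [0.0385,0,0.0035],"rotation": [0,0,0]},{"translation": [0.048,0,0.004],"rotation": [0,0,0]},{"translation": [0.058,0,0.0045],"rotation": [0,0,0]},{"translation": [0.0675,0,0.0045],"rotation": [0,0,0]},{"translation": [0.077,0,0.0045],"rotation": [0,0,0]},{"translation": [0.087,0,0.0045],"rotation": [0,0,0]},{"translation": [0.0965,0,0.004],"rotation": [0,0,0]}]}}

```text
t: 18.63
eef_pos: [0.6445, 0.1774, 0.1469]
ee_rot: [-3.138, 0.087, -3.129]
force: [-1.1, -2.6, 5.6]
width: 0.0002
gripper_force: 2.6
```

Request:
{"name": "apply_moves", "arguments": {"steps": [{"translation": [0.006,0,0],"rotation": [0,0,0]},{"translation": [0.0115,0,-0.0005],"rotation": [0,0,0]},{"translation": [0.0175,0,-0.001],"rotation": [0,0,0]},{"translation": [0.0235,0,-0.0013],"rotation": [0,0,0]},{"translation": [0.029,0,-0.0018],"rotation": [0,0,0]},{"translation": [0.035,0,-0.0023],"rotation": [0,0,0]},{"translation": [0.041,0,-0.003],"rotation": [0,0,0]},{"translation": [0.0465,0,-0.0037],"rotation": [0,0,0]},{"translation": [0.0525,0,-0.0045],"rotation": [0,0,0]},{"translation": [0.058,0,-0.0053],"rotation": [0,0,0]}]}}

```text
t: 19.47
eef_pos: [0.6592, 0.1774, 0.1457]
ee_rot: [-3.138, 0.087, -3.129]
force: [0.0, -2.1, 4.6]
width: 0.0006
gripper_force: 2.6
```

Request:
{"name": "apply_moves", "arguments": {"steps": [{"translation": [0.005,0,-0.0005],"rotation": [0,0,0]},{"translation": [0.01,0,-0.001],"rotation": [0,0,0]},{"translation": [0.015,0,-0.0015],"rotation": [0,0,0]},{"translation": [0.02,0,-0.002],"rotation": [0,0,0]},{"translation": [0.025,0,-0.003],"rotation": [0,0,0]},{"translation": [0.03,0,-0.0035],"rotation": [0,0,0]},{"translation": [0.035,0,-0.004],"rotation": [0,0,0]},{"translation": [0.04,0,-0.005],"rotation": [0,0,0]},{"translation": [0.04,0,-0.005],"rotation": [0,0,0]},{"translation": [0.04,0,-0.005],"rotation": [0,0,0]}]}}

```text
t: 20.3
eef_pos: [0.6688, 0.1776, 0.1441]
ee_rot: [-3.138, 0.087, -3.129]
force: [2.3, -3.1, 4.5]
width: 0.0006
gripper_force: 2.4
```

Request:
{"name": "apply_moves", "arguments": {"steps": [{"translation": [0,0,0.01],"rotation": [0,0,0]},{"translation": [0,0,0.03],"rotation": [0,0,0]},{"translation": [0,0,0.06],"rotation": [0,0,0]},{"translation": [0,0,0.1],"rotation": [0,0,0]},{"translation": [0,0,0.14],"rotation": [0,0,0]},{"translation": [-0.06,0,0.18],"rotation": [0,0,0]},{"translation": [-0.14,0,0.22],"rotation": [0,0.04,0]},{"translation": [-0.22,0,0.25],"rotation": [0,0.08,0]},{"translation": [-0.3,0,0.25],"rotation": [0,0.12,0]},{"translation": [-0.38,0,0.25],"rotation": [0,0.166,0]}]}}

```text
t: 21.13
eef_pos: [0.5721, 0.178, 0.2073]
ee_rot: [-3.14, -0.001, -3.129]
force: [-0.1, 0.5, -0.6]
width: 0.0005
gripper_force: 0.0
```

```bash
python3 - <<'E'
from h import *
s=get_state(); print(s['eef_pos'],s['ee_rot'],s['force'],s['t'])
c=camera_model('wrist'); w=grab_frame('wrist'); print(c); print(px(c,(.592,.177,.065)))
im=grab_frame('scene'); 
a=cv2.resize(im[180:360,160:360],(400,360),interpolation=cv2.INTER_CUBIC)
cv2.imwrite('pics/s5.png',np.hstack([a,cv2.resize(w,(400,300))[:, :].copy() if 0 else cv2.copyMakeBorder(cv2.resize(w,(400,300)),0,60,0,0,0)]))
cv2.imwrite('pics/w5.png',w); cv2.imwrite('pics/sc5.png',im)
E
```

```text
[0.57209418 0.17801626 0.20734882] [-3.14029986e+00 -1.21027085e-03 -3.12907689e+00] [-0.11284623  0.47263434 -0.58024246] 21.1333
{'fx': 360.30917629427796, 'fy': 360.30917629427796, 'cx': 323.040402432321, 'cy': 241.91186875883585, 'xyz': array([0.4907713 , 0.17760433, 0.36664901]), 'rotation': array([2.83626536e+00, 1.86415308e-03, 1.58313181e+00])}
[321.57863214 248.54222273]
```

View pics/s5.png

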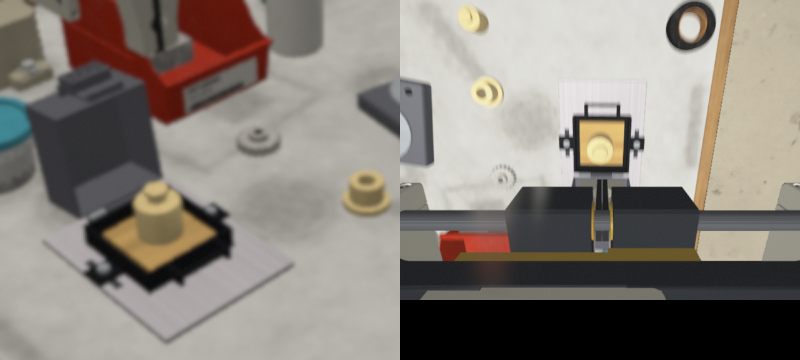

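The crops show the lid standing back past upright and the weight standing in the tray, near (320,242) in the full wrist picture. I'll fit its centre.

```bash
python3 - <<'E'
from h import *
w=cv2.imread('pics/w5.png')
c=dict(fx=360.309,fy=360.309,cx=323.0404,cy=241.9119,xyz=np.array([.4907713,.17760433,.36664901]),rotation=np.array([2.83626536,.00186415,1.58313181]))
for p in [(320,200),(320,228),(320,240),(320,250),(300,240),(290,210),(345,250)]: print(p,w[p[1],p[0]])
roi=w[180:290,270:375].astype(int)
m=((roi[:,:,0]>125)&(roi[:,:,2]>170)).astype(np.uint8)
n,l,st,ce=cv2.connectedComponentsWithStats(m)
k=1+np.argmax(st[1:,4]); print(st[k]+np.array([270,180,0,0,0]),ce[k]+[270,180])
for z in(.053,.045): 
  for uv in [tuple(ce[k]+[270,180])]: print(z,ray(c,uv,z))
cx=st[k,0]+270+st[k,2]/2; print(ray(c,(cx,240),.053))
# predicted outline
for q in [(.5917,.177)]:
  P=[px(c,(q[0]+.02*np.cos(a),q[1]+.02*np.sin(a),z)) for a in np.linspace(0,6.28,40) for z in(.053,.02)]
  P=np.array(P);print(P.min(0),P.max(0))
v=w[185:285,270:375].copy(); cv2.imwrite('pics/v.png',cv2.resize(v,None,fx=5.5,fy=5.5,interpolation=cv2.INTER_CUBIC))
E
```

```text
(320, 200) [120 192 226]
(320, 228) [175 232 242]
(320, 240) [173 231 241]
(320, 250) [171 230 241]
(300, 240) [179 235 244]
(290, 210) [116 187 222]
(345, 250) [119 189 225]
[ 298  219   43   43 1521] [319.13017751 240.46942801]
0.053 [0.58829546 0.17465789 0.053     ]
0.045 [0.59078294 0.17458273 0.045     ]
[0.5878432  0.17499079 0.053     ]
[299.7984407  214.51226815] [343.53313882 264.50192854]
```

View pics/v.png

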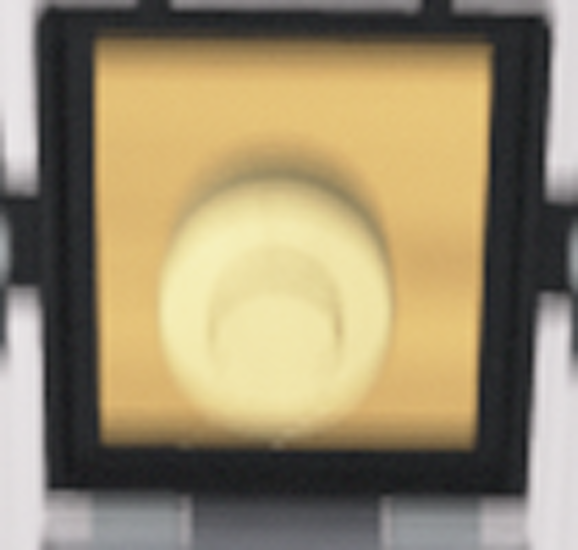

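The crop shows the weight's body at columns 160–390 and rows 180–437, which puts it at about (0.592, 0.1755). Going down to grasp with the tips above the tray rim.

Request:
{"name": "apply_moves", "arguments": {"steps": [{"translation": [0.04,0,0],"rotation": [0,0,0]},{"translation": [0.08,-0.01,0],"rotation": [0,0,0]},{"translation": [0.08,-0.01,-0.05],"rotation": [0,0,0]},{"translation": [0.08,-0.01,-0.1],"rotation": [0,0,0]},{"translation": [0.08,-0.01,-0.16],"rotation": [0,0,0]},{"translation": [0.08,-0.01,-0.22],"rotation": [0,0,0]},{"translation": [0.08,-0.01,-0.28],"rotation": [0,0,0]},{"translation": [0.08,-0.01,-0.34],"rotation": [0,0,0]},{"translation": [0.08,-0.01,-0.4],"rotation": [0,0,0]},{"translation": [0.08,-0.01,-0.428],"rotation": [0,0,0]}], "jaw": -1}}

```text
t: 22.07
eef_pos: [0.5933, 0.1744, 0.0964]
ee_rot: [-3.137, -0.004, -3.13]
force: [-0.8, -0.4, -0.2]
width: 0.0614
gripper_force: 0.0
```

```bash
python3 - <<'E'
from h import *
s=get_state(); print(s['eef_pos'],s['ee_rot'],s['force'],s['width'])
w=grab_frame('scene')
cv2.imwrite('pics/s6.png',cv2.resize(w[100:400,100:420],None,fx=2,fy=2))
E
```

```text
[0.59330459 0.17436293 0.09641701] [-3.1372721  -0.0041151  -3.12996981] [-0.80982076 -0.41741164 -0.21631977] 0.06136984617838536
```

View pics/s6.png

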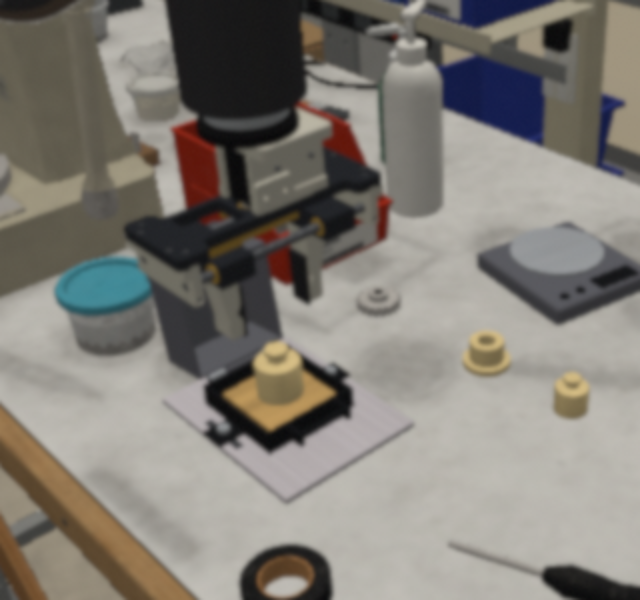

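The fingers are open above the weight with the lid clear behind them. Descending.

Request:
{"name": "apply_moves", "arguments": {"steps": [{"translation": [0,0.002,-0.01],"rotation": [0,0,0]},{"translation": [0,0.003,-0.03],"rotation": [0,0,0]},{"translation": [0,0.004,-0.06],"rotation": [0,0,0]},{"translation": [0,0.004,-0.09],"rotation": [0,0,0]},{"translation": [0,0.004,-0.13],"rotation": [0,0,0]},{"translation": [0,0.004,-0.17],"rotation": [0,0,0]},{"translation": [0,0.004,-0.21],"rotation": [0,0,0]},{"translation": [0,0.004,-0.24],"rotation": [0,0,0]},{"translation": [0,0.004,-0.256],"rotation": [0,0,0]},{"translation": [0,0.004,-0.256],"rotation": [0,0,0]}]}}

```text
t: 22.95
eef_pos: [0.5927, 0.1758, 0.034]
ee_rot: [-3.138, -0.003, -3.129]
force: [0.7, -0.7, -0.5]
width: 0.0876
gripper_force: 0.0
```

Request:
{"name": "apply_moves", "arguments": {"steps": [{"translation": [0,0,0],"rotation": [0,0,0]},{"translation": [0,0,0],"rotation": [0,0,0]},{"translation": [0,0,0],"rotation": [0,0,0]},{"translation": [0,0,0],"rotation": [0,0,0]},{"translation": [0,0,0],"rotation": [0,0,0]},{"translation": [0,0,0],"rotation": [0,0,0]},{"translation": [0,0,0],"rotation": [0,0,0]},{"translation": [0,0,0],"rotation": [0,0,0]},{"translation": [0,0,0],"rotation": [0,0,0]},{"translation": [0,0,0],"rotation": [0,0,0]}], "jaw": 1, "newtons": 25}}

```text
t: 23.78
eef_pos: [0.5933, 0.176, 0.0355]
ee_rot: [-3.139, -0.001, -3.129]
force: [-0.7, -1.4, 1.6]
width: 0.0391
gripper_force: 25.0
```

Request:
{"name": "apply_moves", "arguments": {"steps": [{"translation": [0,0,0.01],"rotation": [0,0,0]},{"translation": [0,0,0.03],"rotation": [0,0,0]},{"translation": [0,0,0.06],"rotation": [0,0,0]},{"translation": [0,0,0.1],"rotation": [0,0,0]},{"translation": [0,0,0.15],"rotation": [0,0,0]},{"translation": [0,0,0.2],"rotation": [0,0,0]},{"translation": [0,0,0.25],"rotation": [0,0,0]},{"translation": [0,0,0.3],"rotation": [0,0,0]},{"translation": [0,0,0.34],"rotation": [0,0,0]},{"translation": [0,0,0.36],"rotation": [0,0,0]}]}}

```text
t: 24.62
eef_pos: [0.5941, 0.1766, 0.1277]
ee_rot: [-3.14, 0.001, -3.129]
force: [-0.1, -0.4, -3.8]
width: 0.0391
gripper_force: 25.0
```

```bash
python3 - <<'E'
from h import *
t=cv2.imread('pics/top0.png'); s=cv2.imread('pics/scene0.png')
def fit(im,box,lo):
    x0,y0,x1,y1=box; g=cv2.cvtColor(im[y0:y1,x0:x1],cv2.COLOR_BGR2GRAY)
    th,m=cv2.threshold(g,0,255,cv2.THRESH_BINARY+cv2.THRESH_OTSU)
    cs,_=cv2.findContours(m,cv2.RETR_EXTERNAL,cv2.CHAIN_APPROX_NONE)
    k=min(cs,key=lambda c:np.hypot(*(np.array(cv2.minEnclosingCircle(c)[0])-[(x1-x0)/2,(y1-y0)/2]))+ (1e3 if len(c)<40 else 0))
    e=cv2.fitEllipse(k); print(th,e); return (e[0][0]+x0,e[0][1]+y0)
p=fit(t,(392,200,452,258),0); q=fit(s,(352,210,406,240),0)
print(p,ray(camera_model('top'),p,.033)); print(q,ray(camera_model('scene'),q,.033))
S=get_state(); print(S['eef_pos'],S['force'],S['width'],S['ee_rot'])
E
```

```text
70.0 ((29.56316375732422, 29.24053382873535), (53.02039337158203, 53.70646667480469), 122.34129333496094)
113.0 ((26.382524490356445, 11.41701889038086), (28.262344360351562, 56.848411560058594), 90.22880554199219)
(421.5631637573242, 229.24053382873535) [ 0.56940686 -0.1594149   0.033     ]
(378.38252449035645, 221.41701889038086) [ 0.5761602  -0.16811334  0.033     ]
[0.59407092 0.17662791 0.12773201] [-0.08514201 -0.43253783 -3.84528869] 0.03912570987880127 [-3.14043689e+00  1.45767988e-03 -3.12894024e+00]
```

Request:
{"name": "apply_moves", "arguments": {"steps": [{"translation": [0,-0.03,0],"rotation": [0,0,0]},{"translation": [-0.01,-0.09,0],"rotation": [0,0,0]},{"translation": [-0.01,-0.16,0],"rotation": [0,0,0]},{"translation": [-0.02,-0.24,0],"rotation": [0,0,0]},{"translation": [-0.02,-0.32,0],"rotation": [0,0,0]},{"translation": [-0.03,-0.4,0],"rotation": [0,0,0]},{"translation": [-0.03,-0.48,0],"rotation": [0,0,0]},{"translation": [-0.04,-0.56,0],"rotation": [0,0,0]},{"translation": [-0.04,-0.64,0],"rotation": [0,0,0]},{"translation": [-0.05,-0.72,0],"rotation": [0,0,0]}]}}

```text
t: 25.45
eef_pos: [0.5798, -0.0059, 0.1244]
ee_rot: [-3.139, -0.003, -3.13]
force: [-0.2, -1.0, -3.4]
width: 0.0392
gripper_force: 25.0
```

Request:
{"name": "apply_moves", "arguments": {"steps": [{"translation": [0,-0.08,0],"rotation": [0,0,0]},{"translation": [-0.01,-0.16,0],"rotation": [0,0,0]},{"translation": [-0.02,-0.24,0],"rotation": [0,0,0]},{"translation": [-0.03,-0.32,0],"rotation": [0,0,0]},{"translation": [-0.03,-0.4,0],"rotation": [0,0,0]},{"translation": [-0.04,-0.47,0],"rotation": [0,0,0]},{"translation": [-0.04,-0.53,0],"rotation": [0,0,0]},{"translation": [-0.05,-0.58,0],"rotation": [0,0,0]},{"translation": [-0.05,-0.61,0],"rotation": [0,0,0]},{"translation": [-0.05,-0.618,0],"rotation": [0,0,0]}]}}

```text
t: 26.28
eef_pos: [0.5675, -0.1597, 0.1249]
ee_rot: [-3.139, -0.002, -3.131]
force: [0.8, 0.8, -3.2]
width: 0.0394
gripper_force: 25.0
```

Request:
{"name": "apply_moves", "arguments": {"steps": [{"translation": [0,0,-0.02],"rotation": [0,0,0]},{"translation": [0,0,-0.05],"rotation": [0,0,0]},{"translation": [0,0,-0.09],"rotation": [0,0,0]},{"translation": [0,0,-0.13],"rotation": [0,0,0]},{"translation": [0,0,-0.17],"rotation": [0,0,0]},{"translation": [0,0,-0.21],"rotation": [0,0,0]},{"translation": [0,0,-0.24],"rotation": [0,0,0]},{"translation": [0,0,-0.26],"rotation": [0,0,0]},{"translation": [0,0,-0.27],"rotation": [0,0,0]},{"translation": [0,0,-0.27],"rotation": [0,0,0]}]}}

```text
t: 27.12
eef_pos: [0.5681, -0.1583, 0.0572]
ee_rot: [-3.139, -0.002, -3.129]
force: [-0.2, -0.6, -3.4]
width: 0.0393
gripper_force: 25.0
```

```bash
python3 - <<'E'
from h import *
s=get_state(); print(s['eef_pos'],s['ee_rot'],s['force'],s['t'])
w=grab_frame('scene')
cv2.imwrite('pics/s7.png',cv2.resize(w[130:330,170:470],None,fx=2.5,fy=2.5,interpolation=cv2.INTER_CUBIC))
E
```

```text
[ 0.56811051 -0.15829545  0.0571998 ] [-3.13906276e+00 -1.94368709e-03 -3.12912797e+00] [-0.23829806 -0.61776419 -3.39042613] 27.1167
```

View pics/s7.png

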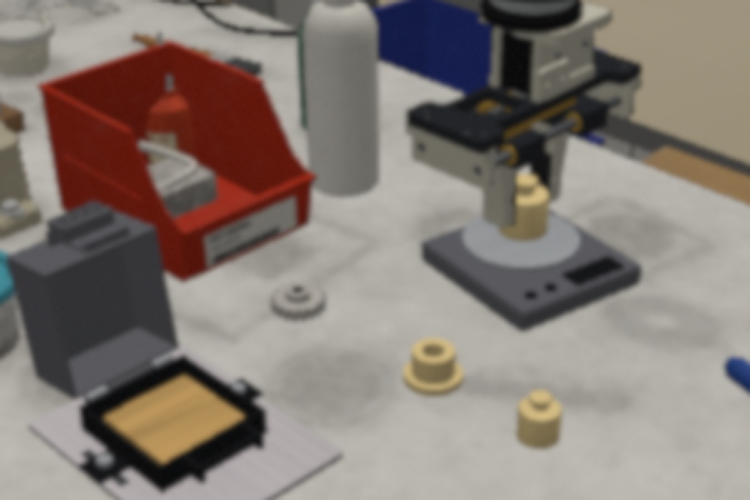

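The weight hangs centred over the pan, the lid is still open and the bystanders haven't moved. Lowering slowly until contact.

Request:
{"name": "apply_moves", "arguments": {"steps": [{"translation": [0,0,-0.005],"rotation": [0,0,0]},{"translation": [0,0,-0.01],"rotation": [0,0,0]},{"translation": [0,0,-0.014],"rotation": [0,0,0]},{"translation": [0,0,-0.018],"rotation": [0,0,0]},{"translation": [0,0,-0.022],"rotation": [0,0,0]},{"translation": [0,0,-0.026],"rotation": [0,0,0]},{"translation": [0,0,-0.029],"rotation": [0,0,0]},{"translation": [0,0,-0.032],"rotation": [0,0,0]},{"translation": [0,0,-0.032],"rotation": [0,0,0]},{"translation": [0,0,-0.032],"rotation": [0,0,0]}]}}

```text
t: 28.0
eef_pos: [0.5683, -0.1583, 0.0498]
ee_rot: [-3.139, -0.001, -3.129]
force: [0.0, -0.7, -3.2]
width: 0.0389
gripper_force: 25.0
```

Request:
{"name": "apply_moves", "arguments": {"steps": [{"translation": [0,0,-0.001],"rotation": [0,0,0]},{"translation": [0,0,-0.002],"rotation": [0,0,0]},{"translation": [0,0,-0.003],"rotation": [0,0,0]},{"translation": [0,0,-0.004],"rotation": [0,0,0]},{"translation": [0,0,-0.005],"rotation": [0,0,0]},{"translation": [0,0,-0.006],"rotation": [0,0,0]},{"translation": [0,0,-0.007],"rotation": [0,0,0]},{"translation": [0,0,-0.008],"rotation": [0,0,0]},{"translation": [0,0,-0.008],"rotation": [0,0,0]},{"translation": [0,0,-0.008],"rotation": [0,0,0]}]}}

```text
t: 28.83
eef_pos: [0.5684, -0.1583, 0.0485]
ee_rot: [-3.139, -0.001, -3.129]
force: [-2.8, 2.4, 5.6]
width: 0.039
gripper_force: 25.0
```

Request:
{"name": "apply_moves", "arguments": {"steps": [{"translation": [0,0,0.002],"rotation": [0,0,0]},{"translation": [0,0,0.002],"rotation": [0,0,0]},{"translation": [0,0,0.002],"rotation": [0,0,0]},{"translation": [0,0,0.002],"rotation": [0,0,0]},{"translation": [0,0,0.002],"rotation": [0,0,0]},{"translation": [0,0,0.002],"rotation": [0,0,0]},{"translation": [0,0,0.002],"rotation": [0,0,0]},{"translation": [0,0,0.002],"rotation": [0,0,0]},{"translation": [0,0,0.002],"rotation": [0,0,0]},{"translation": [0,0,0.002],"rotation": [0,0,0]}], "jaw": -1}}

```text
t: 29.67
eef_pos: [0.5683, -0.1583, 0.0484]
ee_rot: [-3.139, -0.001, -3.129]
force: [0.2, -0.1, -0.3]
width: 0.0872
gripper_force: 0.0
```

Request:
{"name": "apply_moves", "arguments": {"steps": [{"translation": [0,0,0.01],"rotation": [0,0,0]},{"translation": [0,0,0.04],"rotation": [0,0,0]},{"translation": [0,0,0.08],"rotation": [0,0,0]},{"translation": [0,0,0.14],"rotation": [0,0,0]},{"translation": [0,0,0.2],"rotation": [0,0,0]},{"translation": [0,0,0.28],"rotation": [0,0,0]},{"translation": [0,0,0.36],"rotation": [0,0,0]},{"translation": [0,0,0.44],"rotation": [0,0,0]},{"translation": [0,0,0.5],"rotation": [0,0,0]},{"translation": [0,0,0.5],"rotation": [0,0,0]}]}}

```text
t: 30.5
eef_pos: [0.5704, -0.1586, 0.1785]
ee_rot: [-3.138, 0.006, -3.128]
force: [-0.2, 0.0, 0.3]
width: 0.0878
gripper_force: 0.0
```

```bash
python3 - <<'E'
from h import *
s=get_state(); print(s['eef_pos'],s['force'],s['width'],s['t'])
w=grab_frame('scene')
cv2.imwrite('pics/s8.png',cv2.resize(w[150:350,170:470],None,fx=2.5,fy=2.5,interpolation=cv2.INTER_CUBIC))
E
```

```text
[ 0.57043341 -0.15862272  0.17847728] [-0.23189159  0.01035882  0.32543817] 0.08779694238938614 30.5
```

View pics/s8.png

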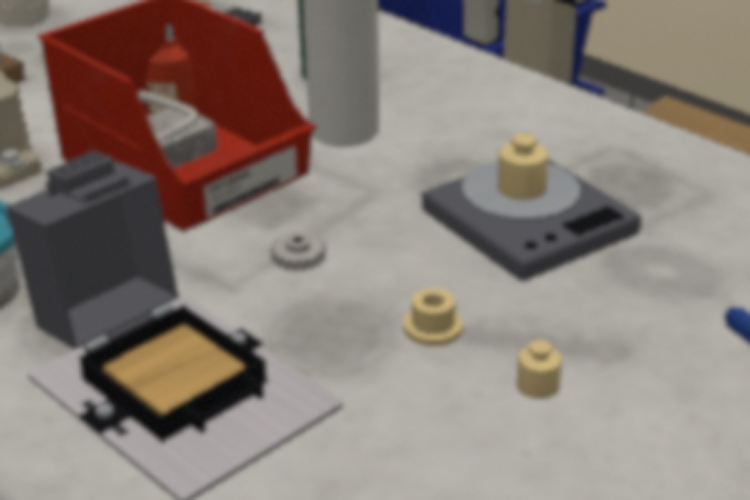

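The weight stands upright in the middle of the pan at about (522,170), the lid is open and the gripper is clear.

```bash
python3 -c "
from station import *
print(job_done())"
```

```text
the job is handed in; nothing more can be done
None
```

The job is handed in: in the last picture the lid stood open past upright, the brass weight stood upright in the middle of the scale pan, and the gripper was clear; no verdict was returned.

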